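# Put away the clamps and cartons

## Robot

A 6-joint arm with a two-finger parallel gripper is mounted at the origin on the work surface. World frame = base frame: x ahead of the robot, y to its left, z up, the work surface at z = 0. Lengths are in m, angles in rad, forces in N, time in s.
With the tool pointing down it reaches from about 0.2 to 0.875 m from the base axis. Payload 3.4 kg.
Tool frame: the origin (TCP) lies midway between the tips of the shut fingers; the grasp point (between the pads) lies 19 mm behind it; z points along the fingers, y is the line along which they close (so a half turn about z gives the same grasp; the last joint's range is limited). The gripper opens to 94 mm and grips with 3 to 60 N. Pads are 16 mm wide; open, the fingers measure 119 mm over their backs; the gripper's body (75 mm by 177 mm) begins 78 mm behind the grasp point.
Start: joints at [-1.378, 0.276, 1.505, -0, 1.361, -0.121], TCP at [0.177, -0.547, 0.205] pointing down, gripper open.
Joint ranges: [-2.89, 2.89], [-0.75, 2.08], [0.22, 2.7], [-1.18, 4.32], [0.11, 2.71], [-2.7, 2.7]. Speed limits (rad/s): [2.57, 2.57, 3.14, 3.14, 3.14, 3.14].

## Interface

Orientations are given as a unit quaternion [x, y, z, w].
In Python, from station import robot gives the robot as it stands. The module is installed in compiled form; this text tells all that it offers.
- The arm moves only by the tool servo_tool, never from a script. Its argument "moves" is a list of rows, each a list of 4 numbers: the shift along the tool's x, y, z in mm, then the turn about the tool's z in rad. In form: [[dx, dy, dz, roll], ...]. A call has 1 to 12 rows; each row shifts and turns the commanded pose from where the row before left it, along the tool's axes as they then stand; what a row does not reach is not made up. A row lasts 1/10 s, in which the tool goes at most 50 mm and 8.59 degrees, less where a joint would pass 70% of its speed; a pose out of reach is approached as far as the arm can. A call is refused whole if a number of a shift passes 50 or a number of a turn 0.15, either way. A call with a gripper value outside its range is refused whole. "claw" is the opening, from 0 (shut) to 1 (fully open), set as the call begins (left out, the last holds). The fingers move at their own pace and stop on an object; "newtons" is the grip in N (left out, the last holds). Time passes only in rows, so rows that do not move let the fingers close. It gives the time, the measured TCP pose, the force, the opening and the grip force at its end, in the units of the state.
- robot.observe(): the state, without advancing time (a new reading comes with each control period).
- robot.camera(name): name is "scene" or "top" or "wrist"; returns a dict with "image" (384x512x3 uint8, red, green, blue), "fx", "fy", "cx", "cy" (pixels), "R" (3x3) and "t" (3): a world point X has camera coordinates R X + t. Camera axes: x right, y down, z forward; pixel columns grow to the right and rows downward; lengths in m; the calibration is good to about 2 mm. The wrist camera is an equidistant fisheye: a pixel r from the principal point sees the ray r / f radians off the axis. A picture is of the moment at which its call begins. There is no depth.
- robot.finish_job(): hands the job in; it is judged then, once.
The state is a dict: "t": time; "joint_pos": joint angles; "joint_velocities": joint speeds; "joint_torque": joint torques, N m; "tcp_pos": TCP position; "eef_rot": TCP orientation; "ft_force": force on the tool from outside, world axes, zero at the start; "wrist_torque": the same for the moment, N m; "gripper_width": opening from 0.0 (shut) to 1.0 (fully open); "finger_force": force on a finger pad.
Only numpy, scipy, OpenCV 4.12 (cv2) and the standard library are available. Lean on these libraries where they do the work, as an engineer would, in place of code of your own. Each camera call takes 0.05 s, during which the arm holds its last target. There are 200 camera calls.

## Task

Clear the clamp bench: lay both bar clamps flat, side by side, in the long tray, lay the G-clamp flat in the square tray, and stack the two cartons on the sloping stand, the larger one underneath. Both cartons lie flat to the slope, centred across the stand, lengthways down the slope with their lower ends up against the backstop. Set everything down rather than dropping it.

Things in the scene. Friction and masses are not known exactly. Their poses are not given: they have to be found in the camera images.
- clamp_a: First bar clamp of two alike, black/yellow, lying flat, 0.22 kg. Origin: underside, below the grip point on its bare steel bar. x along the bar (at the start within 0.35 rad of world x), z up. Bar 14 wide (y), 8 thick, middle 11 above underside, x -60 to +72; bare from x -46 to +40. Jaw (x -60 to -46) and head (x +40 to +64) are 22 thick; jaws reach y +26, grips y -28
- clamp_b: Second bar clamp of two alike, black/yellow, lying flat, 0.22 kg. Origin: underside, below the grip point on its bare steel bar. x along the bar (at the start within 0.35 rad of world x), z up. Bar 14 wide (y), 8 thick, middle 11 above underside, x -60 to +72; bare from x -46 to +40. Jaw (x -60 to -46) and head (x +40 to +64) are 22 thick; jaws reach y +26, grips y -28
- g_clamp: Small steel G-clamp lying flat, 18 thick, 0.25 kg. Origin: underside, below the middle of its straight spine (76 long in x, 12 wide in y): grip the spine across y. Arms reach y +52; screw along x at y +45, tommy bar at x +50 from y +26 to +64. Overall x -38 to +53, y -6 to +64. z up; at the start x is within 0.35 rad of world x
- carton_large: Larger closed cardboard carton, 90 long (x) by 60 wide (y) by 45 high, pale tape strip along its length. Origin: centre of its underside. About 0.35 kg. Its long axis x starts within 0.35 rad of world x
- carton_small: Smaller closed cardboard carton, 70 long (x) by 46 wide (y) by 36 high, pale tape strip along its length. Origin: centre of its underside. About 0.18 kg. Its long axis x starts within 0.35 rad of world x
- long_tray: Low open grey steel tray, oblong, fixed: 160 (x) by 200 (y) outside, 20 high, walls and floor 5 thick (inside 150 by 190). Origin: centre of its underside; its long way is y. Two bar clamps fit side by side, bars along y; about 36 either side of the middle leaves them clear of each other and the walls
- square_tray: Low open square wooden tray, fixed: 130 by 130 outside, 20 high, walls and floor 5 thick (inside 120 by 120). Origin: centre of its underside
- bed: Sloping bed of the wooden carton stand, fixed, tilted 0.21 rad, 90 wide (y). It slopes down, away from the robot, to a backstop square to it, 85 tall. Origin: on the bed's surface at the foot of the backstop's face, mid-width, 18 above the table. x runs down the slope into the backstop, z square to the bed (tilted), y level; the bed runs up to x -120

How it is judged:
At the end, for the whole second after the job is handed in: Bar clamps flat on the long tray's floor, G-clamp flat on the square tray's (0.06 rad, 5 mm). Large carton on the bed, small one on it: flat to the slope (0.08 rad), lengthways (0.2 rad), centred within 15 mm, lower ends within 12 mm of the backstop. All at rest (x of clamp_a in the frame of long_tray between -0.08 and 0.08 m and y of clamp_a in the frame of long_tray between -0.1 and 0.1 m and z of clamp_a in the frame of long_tray between -0.002 and 0.01 m and angle between each of clamp_a, clamp_b, g_clamp's own z axis and vertical below 0.06 rad and x of clamp_b in the frame of long_tray between -0.08 and 0.08 m and y of clamp_b in the frame of long_tray between -0.1 and 0.1 m and z of clamp_b in the frame of long_tray between -0.002 and 0.01 m and x of g_clamp in the frame of square_tray between -0.065 and 0.065 m and y of g_clamp in the frame of square_tray between -0.065 and 0.065 m and z of g_clamp in the frame of square_tray between -0.002 and 0.01 m and x of carton_large in the frame of bed between -0.057 and -0.041 m and y of carton_large in the frame of bed between -0.015 and 0.015 m and z of carton_large in the frame of bed between -0.004 and 0.006 m and angle between the z axis of each of carton_large, carton_small and the z axis of bed, either way round below 0.08 rad and angle between the x axis of each of carton_large, carton_small and the x axis of bed, either way round below 0.2 rad and x of carton_small in the frame of bed between -0.047 and -0.031 m and y of carton_small in the frame of bed between -0.015 and 0.015 m and z of carton_small in the frame of bed between 0.041 and 0.051 m and linear speed of each of clamp_a, clamp_b, g_clamp, carton_large, carton_small below 0.02 m/s and angular speed of each of clamp_a, clamp_b, g_clamp, carton_large, carton_small below 0.2 rad/s); the robot touches nothing.
It fails at once if a clamp or carton was dropped or thrown (loose and faster than 0.8 m/s) ((contact force between the fingers and clamp_a below 0.05 N and linear speed of clamp_a above 0.8 m/s) or (contact force between the fingers and clamp_b below 0.05 N and linear speed of clamp_b above 0.8 m/s) or (contact force between the fingers and g_clamp below 0.05 N and linear speed of g_clamp above 0.8 m/s) or (contact force between the fingers and carton_large below 0.05 N and linear speed of carton_large above 0.8 m/s) or (contact force between the fingers and carton_small below 0.05 N and linear speed of carton_small above 0.8 m/s)).
It also fails if it takes over 136 s, if anything falls off the work surface, if the arm or the gripper's body presses on something with over 40 N, if the wrist force passes 120 N, or if a joint passes its speed limit or range.

## Working session

There is one attempt and no reset: what is moved stays moved. The work goes in short steps, Python scripts to look and compute and a tool call to move; the robot and the scene stay as the last step left them, time stands still between calls to the robot, and variables do not carry over. Pictures are saved under pics/ and viewed, at most 14 in all, crops included, and the job is handed in when it is done.

Besides the shell and the picture viewer there is one more tool, called after "Request:" as name(argument=value, ...) on one line, values as JSON. servo_tool: Moves the arm, as the interface text tells. Its arguments: {"type":"object","properties":{"moves":{"type":"array","items":{"type":"array","items":{"type":"number"}}},"claw":{"type":"number"},"newtons":{"type":"number"}},"required":["moves"]}

```bash
mkdir -p pics
python3 - <<'E'
from station import robot
import cv2,numpy as np
s=robot.observe();print(s)
for n in("scene","top"):
    c=robot.camera(n);cv2.imwrite(f"pics/{n}0.png",cv2.cvtColor(c["image"],cv2.COLOR_RGB2BGR))
    print(n,c["fx"],c["fy"],c["cx"],c["cy"],c["R"],c["t"])
E
```

```text
{'t': 0.0, 'joint_pos': array([-1.37799738e+00,  2.76593062e-01,  1.50611830e+00, -2.45743659e-05,
        1.36068262e+00, -1.21004915e-01]), 'joint_velocities': array([-0.00020611,  0.00062471,  0.00093254,  0.00064301,  0.00044542,
        0.00161854]), 'joint_torque': array([-3.51232804e-03, -4.04595208e+01, -2.37230605e+01,  7.00183329e-02,
        3.46053299e-02, -1.14495024e-04]), 'tcp_pos': array([ 0.17736505, -0.54637003,  0.20461176]), 'eef_rot': array([ 9.87715321e-01,  1.56261426e-01, -4.43310291e-05, -8.99650419e-04]), 'ft_force': array([-0.8615383 , -0.34839522, -0.18309105]), 'wrist_torque': array([-0.02268983, -0.02290282,  0.01536107]), 'finger_force': 0.0, 'gripper_width': 1.0007561720448186}
scene 389.1833907064699 389.1833907064699 255.32642271820896 191.9292869062471 [[-0.08484736  0.99638637 -0.00389009]
 [ 0.71218532  0.05791482 -0.69959841]
 [-0.69684503 -0.06212954 -0.71452567]] [ 0.0539562  -0.34332446  1.47563866]
top 361.04947484866346 361.04947484866346 257.87081285323256 193.4964928592843 [[ 0.06834256 -0.99765617  0.00338544]
 [-0.97595419 -0.06755916 -0.20724184]
 [ 0.20698482  0.01085941 -0.97828388]] [-0.02250681  0.55533575  0.91338898]
```

View pics/top0.png

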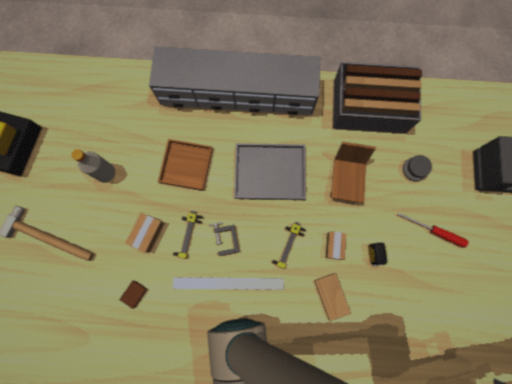

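View pics/scene0.png

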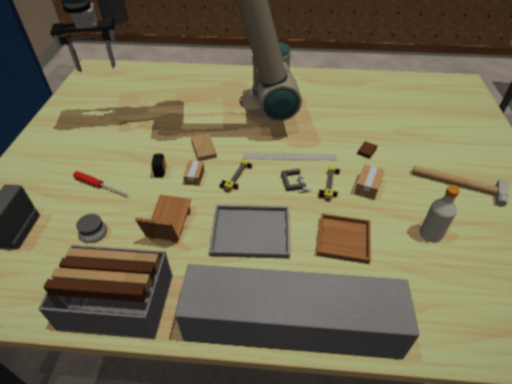

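The top picture has +x up and +y left. It shows the large carton at (146,233), bar clamps at (189,235) and (290,245), the G-clamp at (226,238) and the small carton at (336,245). The trays are at (186,165) and (270,172), and the stand is at (351,175). The scene view agrees. I'll enlarge the top view next.

```bash
cat > h.py <<'E'
import cv2,numpy as np
from station import robot
def cam(n,save=None):
    c=robot.camera(n)
    if save: cv2.imwrite(save,cv2.cvtColor(c["image"],cv2.COLOR_RGB2BGR))
    c["n"]=n;return c
def ray(c,p):
    p=np.atleast_2d(np.asarray(p,float));u=(p[:,0]-c["cx"])/c["fx"];v=(p[:,1]-c["cy"])/c["fy"]
    if c["n"]=="wrist":
        r=np.hypot(u,v)+1e-12;d=np.c_[np.sin(r)*u/r,np.sin(r)*v/r,np.cos(r)]
    else: d=np.c_[u,v,np.ones(len(u))]
    R=np.asarray(c["R"]);return -R.T@c["t"],d@R
def onz(c,p,z):
    o,d=ray(c,p);return o+d*((z-o[2])/d[:,2])[:,None]
def proj(c,X):
    q=np.atleast_2d(X)@np.asarray(c["R"]).T+c["t"]
    if c["n"]=="wrist":
        r=np.hypot(q[:,0],q[:,1])+1e-12;k=np.arctan2(r,q[:,2])/r;u,v=q[:,0]*k,q[:,1]*k
    else:u,v=q[:,0]/q[:,2],q[:,1]/q[:,2]
    return np.c_[u*c["fx"]+c["cx"],v*c["fy"]+c["cy"]]
E
python3 - <<'E'
from h import *
c=cam("top");im=cv2.cvtColor(c["image"],cv2.COLOR_RGB2BGR)
cv2.imwrite("pics/crop1.png",cv2.resize(im[130:300,120:386],None,fx=3,fy=3,interpolation=cv2.INTER_CUBIC))
for n,p,z in[("L",(146,233),.045),("A",(189,235),.011),("G",(226,238),.01),("B",(290,245),.011),("S",(336,245),.036),("T",(270,172),.01),("Q",(186,165),.01),("st",(351,175),.03)]:print(n,onz(c,p,z).round(3))
w=cam("wrist","pics/w0.png");print(w["fx"],w["cx"],w["cy"],w["R"].round(3),(-w["R"].T@w["t"]).round(3))
E
```

```text
L [[0.43  0.306 0.045]]
A [[0.436 0.198 0.011]]
G [[0.435 0.095 0.01 ]]
B [[ 0.428 -0.082  0.011]]
S [[ 0.434 -0.202  0.036]]
T [[ 0.631 -0.014  0.01 ]]
Q [[0.635 0.228 0.01 ]]
st [[ 0.632 -0.241  0.03 ]]
297.3186396354542 256.1435454593655 192.93783526377388 [[ 0.308 -0.951 -0.002]
 [-0.915 -0.297  0.274]
 [-0.261 -0.083 -0.962]] [ 0.252 -0.522  0.385]
```

View pics/crop1.png

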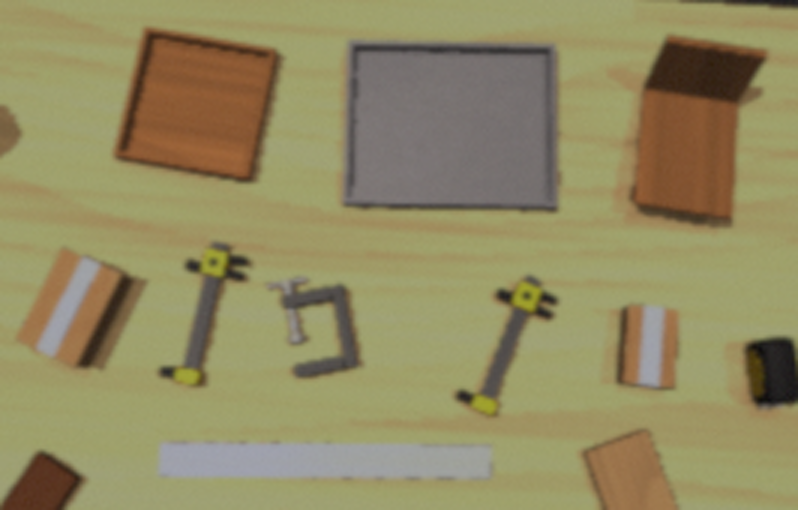

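The enlarged crop shows everything clearly. The square tray's corners are at crop (147,30), (279,52), (252,181), (115,156) and the long tray's at (348,43), (554,45), (557,209), (345,206). The bed runs from its foot at (645,88)-(738,103) to its near edge at (634,207)-(730,220). Next I'll turn these pixels into poses.

Run:
```python
from h import *
c=cam("top");im=c["image"]
P=lambda pts,z:onz(c,(np.array(pts,float)+.5)/3-.5+[120,130],z)[:,:2]
ang=lambda d:np.arctan2(d[1],d[0]).round(3)
for n,q in[("sq",[(147,30),(279,52),(252,181),(115,156)]),("long",[(348,43),(554,45),(557,209),(345,206)])]:
    w=P(q,.02);print(n,w.mean(0).round(4),ang(w[0]-w[3]),ang(w[1]-w[2]),[np.linalg.norm(w[i]-w[i-1]).round(3) for i in range(4)])
f=P([(645,88),(738,103)],.018);n_=P([(634,207),(730,220)],.043)
print("foot",f.round(4),f.mean(0).round(4),"near",n_.mean(0).round(4),"ang",ang(f.mean(0)-n_.mean(0)),"len",np.linalg.norm(f.mean(0)-n_.mean(0)),np.linalg.norm(f[0]-f[1]))
for n,q,z in[("A",[(196,365),(211,285)],.015),("B",[(490,395),(518,318)],.015),("G",[(352,362),(343,290)],.018)]:
    w=P(q,z);print(n,w.mean(0).round(4),ang(w[1]-w[0]),np.linalg.norm(w[1]-w[0]))
hsv=cv2.cvtColor(im,cv2.COLOR_RGB2HSV)
m=((hsv[...,1]<60)&(hsv[...,2]>140)).astype(np.uint8)
k,l,st,ce=cv2.connectedComponentsWithStats(m)
for i in range(1,k):
    if 40<st[i,4]<600 and 120<ce[i][0]<390 and 200<ce[i][1]<300:
        ys,xs=np.where(l==i);z=.045 if ce[i][0]<200 else .036
        w=onz(c,np.c_[xs,ys],z)[:,:2];r=cv2.minAreaRect((w*1000).astype(np.float32))
        e=np.linalg.svd(w-w.mean(0))[2][0];print("tape",ce[i],st[i,4],w.mean(0).round(4),r,ang(e*np.sign(e[0])))
```

```text
sq [0.6342 0.2267] -0.119 -0.103 [np.float64(0.127), np.float64(0.129), np.float64(0.129), np.float64(0.131)]
long [ 0.6307 -0.0138] 0.064 0.059 [np.float64(0.16), np.float64(0.198), np.float64(0.161), np.float64(0.197)]
foot [[ 0.6801 -0.1964]
 [ 0.6713 -0.2852]] [ 0.6757 -0.2408] near [ 0.5552 -0.2278] ang -0.108 len 0.12121270143110147 0.08922425861181368
A [0.4273 0.2   ] -0.078 0.07358513188247541
B [ 0.4177 -0.0754] -0.299 0.07424172318703195
G [0.4351 0.0686] 0.206 0.06593791213297745
tape [142.24789916 231.57563025] 238 [0.4337 0.3162] ((433.73089599609375, 315.7243957519531), (18.464984893798828, 91.097900390625), 70.38773345947266) -0.345
tape [336.72959184 244.29591837] 196 [ 0.4363 -0.2041] ((436.1685791015625, -204.14857482910156), (19.315601348876953, 71.31365203857422), 87.38070678710938) -0.04
```

```bash
cat > go.py <<'E'
import sys
from h import *
from scipy.spatial.transform import Rotation as Rn
# usage: go.py x y z yaw [x y z yaw ...]: shift in tool axes (mm) and roll from present/previous pose; shift first, roll after
s=robot.observe();R=Rn.from_quat(s["eef_rot"]);p=s["tcp_pos"]
yaw=np.arctan2(R.as_matrix()[1,0],R.as_matrix()[0,0])
print("t",round(s["t"],2),"tcp",p.round(4),"yaw",yaw.round(3),"w",round(s["gripper_width"],3),"F",s["ft_force"].round(1),"j6",s["joint_pos"][5].round(2))
a=np.array(sys.argv[1:],float).reshape(-1,4)
for g in a:
    d=(g[:3]-p)*1000;c,n=np.cos(yaw),np.sin(yaw)
    print("shift",np.round([c*d[0]+n*d[1],n*d[0]-c*d[1],-d[2]],1),"roll",round(-(g[3]-yaw),3));p,yaw=g[:3],g[3]
E
python3 go.py .4206 -.0763 .1 -.299 .4206 -.0763 .002 -.299
```

```text
t 0.25 tcp [ 0.1774 -0.5467  0.2051] yaw 0.314 w 0.999 F [ 0.6  0.1 -0.4] j6 -0.12
shift [ 376.5 -372.4  105.1] roll 0.613
shift [ 0. -0. 98.] roll -0.0
```

Request:
servo_tool(moves=[[31.4, -31, 8.8, 0], [31.4, -31, 8.8, 0], [31.4, -31, 8.8, 0], [31.4, -31, 8.8, 0], [31.4, -31, 8.8, 0], [31.4, -31, 8.8, 0], [31.4, -31, 8.8, 0], [31.4, -31, 8.8, 0], [31.4, -31, 8.8, 0], [31.4, -31, 8.8, 0], [31.4, -31, 8.8, 0], [31.1, -31.4, 8.3, 0]], claw=0.45, newtons=25)

```text
t: 1.45
tcp_pos: [0.4213, -0.0749, 0.1002]
eef_rot: [0.988, 0.156, 0.0, 0.0]
ft_force: [0.7, 0.5, 0.3]
gripper_width: 0.447
finger_force: 0.0
```

Request:
servo_tool(moves=[[0, 0, 0, 0.123], [0, 0, 0, 0.123], [0, 0, 0, 0.123], [0, 0, 0, 0.122], [0, 0, 0, 0.122], [0, 0, 0, 0], [0, 0, 0, 0]])

```text
t: 2.15
tcp_pos: [0.4206, -0.0765, 0.1004]
eef_rot: [0.989, -0.148, 0.0, 0.0]
ft_force: [-0.4, -0.4, -0.1]
gripper_width: 0.449
finger_force: 0.0
```

```bash
python3 go.py .4206 -.0763 .002 -.299
python3 - <<'E'
from h import *
w=cam("wrist","pics/w1.png")
for X in([.4206,-.0763,.015],[.4206,-.0763,.002]):print(proj(w,X))
E
```

```text
t 2.15 tcp [ 0.4206 -0.0765  0.1004] yaw -0.297 w 0.449 F [-0.4 -0.4 -0.1] j6 1.52
shift [-0.1 -0.2 98.4] roll 0.002
[[255.9686     195.32013844]]
[[255.97346215 191.55270595]]
```

View pics/w1.png

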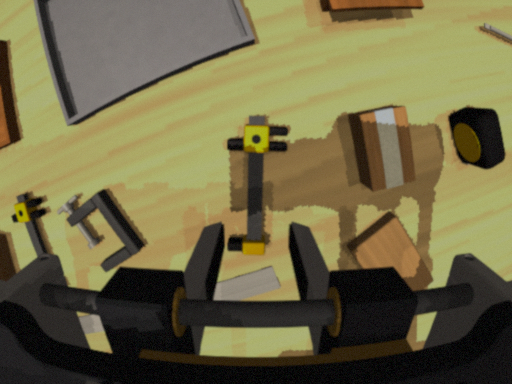

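The wrist view shows the bar vertical at column 256 and centred between the fingers, with the grip point at row 195. I'll go down and grip.

Request:
servo_tool(moves=[[0, 0, 25, 0], [0, 0, 25, 0], [0, 0, 22, 0], [0, 0, 15, 0], [0, 0, 10, 0], [0, 0, 0, 0]])

```text
t: 2.8
tcp_pos: [0.4198, -0.0763, 0.0024]
eef_rot: [0.989, -0.149, -0.001, -0.0]
ft_force: [0.2, 1.3, 0.2]
gripper_width: 0.448
finger_force: 0.0
```

Request:
servo_tool(moves=[[0, 0, 0, 0], [0, 0, 0, 0], [0, 0, 0, 0], [0, 0, 0, 0], [0, 0, 0, 0], [0, 0, 0, 0]], claw=0)

```text
t: 3.4
tcp_pos: [0.4212, -0.0765, 0.0039]
eef_rot: [0.989, -0.149, 0.001, 0.0]
ft_force: [-0.6, 1.6, 5.6]
gripper_width: 0.144
finger_force: 25.0
```

Request:
servo_tool(moves=[[0, 0, -10, 0], [0, 0, -20, 0], [0, 0, -25, 0], [0, 0, -20, 0], [0, 0, 0, 0]])

```text
t: 3.9
tcp_pos: [0.4225, -0.0773, 0.0807]
eef_rot: [0.989, -0.149, 0.003, 0.001]
ft_force: [0.2, 0.2, -1.5]
gripper_width: 0.145
finger_force: 25.0
```

```bash
python3 - <<'E'
import numpy as np
a=.062;c=np.array([.6307,-.0138]);R=np.array([[np.cos(a),-np.sin(a)],[np.sin(a),np.cos(a)]])
for x in(-.036,.036):print(c+R@[x,-.006])
a=-.11;c=np.array([.6342,.2267]);R=np.array([[np.cos(a),-np.sin(a)],[np.sin(a),np.cos(a)]])
print("G",c+R@[-.0075,-.029])
E
python3 go.py .6670 -.0176 .08 1.633 .6670 -.0176 .009 1.633
```

```text
[ 0.59514093 -0.02201904]
[ 0.66700259 -0.0175579 ]
G [0.62356176 0.19869861]
t 3.9 tcp [ 0.4225 -0.0773  0.0807] yaw -0.299 w 0.145 F [ 0.2  0.2 -1.5] j6 1.53
shift [ 216.1 -129.1    0.7] roll -1.932
shift [ 0.  0. 71.] roll -0.0
```

Request:
servo_tool(moves=[[14, -8.1, 0, 0], [27, -16, 0, 0], [27, -16, 0, 0], [27, -16, 0, 0], [27, -16, 0, 0], [27, -16, 0, 0], [27, -16, 0, 0], [27, -16, 0, 0], [13, -9, 0, 0], [0, 0, 0, 0]])

```text
t: 4.9
tcp_pos: [0.6672, -0.0156, 0.0754]
eef_rot: [0.989, -0.148, -0.001, -0.0]
ft_force: [0.1, -0.0, -2.3]
gripper_width: 0.144
finger_force: 25.0
```

Request:
servo_tool(moves=[[0, 0, 0, -0.1], [0, 0, 0, -0.149], [0, 0, 0, -0.149], [0, 0, 0, -0.149], [0, 0, 0, -0.149], [0, 0, 0, -0.149], [0, 0, 0, -0.149], [0, 0, 0, -0.149], [0, 0, 0, -0.149], [0, 0, 0, -0.149], [0, 0, 0, -0.149], [0, 0, 0, -0.149]])

```text
t: 6.1
tcp_pos: [0.6634, -0.0168, 0.0767]
eef_rot: [0.75, 0.662, -0.001, -0.001]
ft_force: [0.8, 0.4, -2.2]
gripper_width: 0.144
finger_force: 25.0
```

Request:
servo_tool(moves=[[0, 0, 0, -0.149], [0, 0, 0, -0.044], [0, 0, 0, 0], [0, 0, 0, 0], [0, 0, 0, 0]])

```text
t: 6.6
tcp_pos: [0.6646, -0.0168, 0.0778]
eef_rot: [0.685, 0.728, -0.0, -0.0]
ft_force: [-0.2, -0.1, -1.9]
gripper_width: 0.144
finger_force: 25.0
```

```bash
python3 go.py .6670 -.0176 .009 1.633; python3 -c "
from h import *
cam('wrist','pics/w2.png')"
```

```text
t 6.6 tcp [ 0.6646 -0.0168  0.0778] yaw 1.632 w 0.144 F [-0.2 -0.1 -1.9] j6 -0.19
shift [-0.9  2.4 68.8] roll -0.001
```

View pics/w2.png

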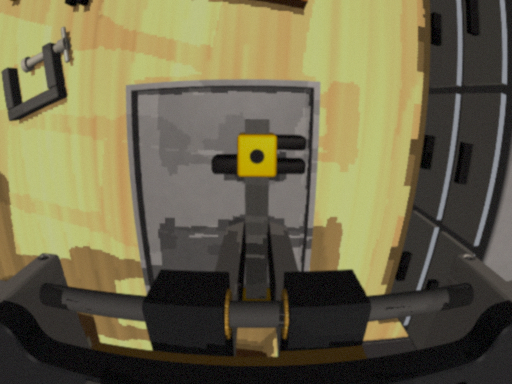

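The wrist view shows the clamp held square to the long tray, with the head at (257,156) and the tray walls at columns 135 and 315. I'll lower it.

Request:
servo_tool(moves=[[-0.9, 2.4, 15, 0], [0, 0, 20, 0], [0, 0, 18, 0], [0, 0, 8, 0], [0, 0, 4, 0], [0, 0, 2, 0], [0, 0, 1, 0], [0, 0, 0, 0], [0, 0, 0, 0]])

```text
t: 7.55
tcp_pos: [0.6681, -0.0177, 0.0111]
eef_rot: [0.685, 0.729, 0.0, 0.001]
ft_force: [0.5, 0.3, -2.6]
gripper_width: 0.146
finger_force: 25.0
```

Request:
servo_tool(moves=[[0, 0, 1, 0], [0, 0, 1, 0], [0, 0, 0.5, 0], [0, 0, 0, 0]])

```text
t: 7.95
tcp_pos: [0.6679, -0.0176, 0.009]
eef_rot: [0.685, 0.729, 0.0, 0.001]
ft_force: [-2.5, -0.5, 4.6]
gripper_width: 0.143
finger_force: 25.0
```

Request:
servo_tool(moves=[[0, 0, 0, 0], [0, 0, 0, 0], [0, 0, 0, 0], [0, 0, -5, 0], [0, 0, -15, 0], [0, 0, -25, 0], [0, 0, -25, 0], [0, 0, -20, 0], [0, 0, 0, 0]], claw=0.45)

```text
t: 8.85
tcp_pos: [0.67, -0.0178, 0.1014]
eef_rot: [0.685, 0.729, 0.002, 0.003]
ft_force: [-0.0, -0.2, -0.5]
gripper_width: 0.45
finger_force: 0.0
```

```bash
python3 go.py .4303 .1998 .1 -.078
```

```text
t 8.85 tcp [ 0.67   -0.0178  0.1014] yaw 1.633 w 0.45 F [-0.  -0.2 -0.5] j6 -0.19
shift [ 232.1 -225.7    1.4] roll 1.711
```

Request:
servo_tool(moves=[[15, -14.7, 0, 0], [30, -29, 0, 0], [30, -29, 0, 0], [30, -29, 0, 0], [30, -29, 0, 0], [30, -29, 0, 0], [30, -29, 0, 0], [22, -22, 0, 0], [15, -15, 1.4, 0], [0, 0, 0, 0]])

```text
t: 9.85
tcp_pos: [0.4246, 0.2009, 0.0954]
eef_rot: [0.684, 0.73, -0.001, -0.001]
ft_force: [0.0, 0.0, 0.2]
gripper_width: 0.449
finger_force: 0.0
```

Request:
servo_tool(moves=[[0, 0, 0, 0.143], [0, 0, 0, 0.143], [0, 0, 0, 0.143], [0, 0, 0, 0.143], [0, 0, 0, 0.143], [0, 0, 0, 0.143], [0, 0, 0, 0.143], [0, 0, 0, 0.142], [0, 0, 0, 0.142], [0, 0, 0, 0.142], [0, 0, 0, 0.142], [0, 0, 0, 0.142]])

```text
t: 11.05
tcp_pos: [0.4287, 0.1992, 0.0958]
eef_rot: [0.999, -0.042, -0.0, 0.0]
ft_force: [0.2, 0.6, -0.7]
gripper_width: 0.449
finger_force: 0.0
```

Request:
servo_tool(moves=[[0, 0, 0, 0], [0, 0, 0, 0], [0, 0, 0, 0]])

```text
t: 11.35
tcp_pos: [0.4282, 0.1997, 0.0961]
eef_rot: [0.999, -0.038, -0.0, 0.0]
ft_force: [0.0, 0.0, 0.4]
gripper_width: 0.449
finger_force: 0.0
```

```bash
python3 go.py .4303 .1998 .0035 -.078; python3 -c "
from h import *
w=cam('wrist','pics/w3.png');print(proj(w,[.4303,.1998,.015]))"
```

```text
t 11.35 tcp [0.4282 0.1997 0.0961] yaw -0.077 w 0.449 F [0.  0.  0.4] j6 1.94
shift [ 2.1 -0.3 92.6] roll 0.001
[[256.34117009 194.31912419]]
```

View pics/w3.png

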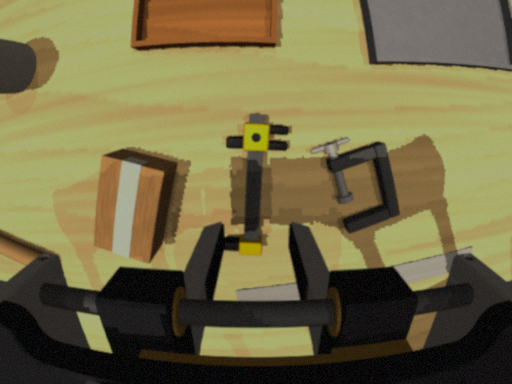

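The wrist view shows the bar running from (257,160) to (252,235), so it needs a roll of about +0.06 and is otherwise centred.

Request:
servo_tool(moves=[[2, -1, 20, 0.055], [0, 0, 25, 0], [0, 0, 22, 0], [0, 0, 15, 0], [0, 0, 8, 0], [0, 0, 2, 0], [0, 0, 0, 0]])

```text
t: 12.1
tcp_pos: [0.4303, 0.2009, 0.0046]
eef_rot: [0.998, -0.066, 0.0, -0.0]
ft_force: [0.1, -1.0, -0.2]
gripper_width: 0.446
finger_force: 0.0
```

Request:
servo_tool(moves=[[0, 0, 0, 0], [0, 0, 0, 0], [0, 0, 0, 0], [0, 0, 0, 0], [0, 0, 0, 0], [0, 0, 0, 0]], claw=0)

```text
t: 12.7
tcp_pos: [0.4304, 0.2012, 0.0049]
eef_rot: [0.998, -0.067, 0.0, -0.0]
ft_force: [-0.5, 0.7, 4.5]
gripper_width: 0.148
finger_force: 25.0
```

Request:
servo_tool(moves=[[0, 0, -10, 0], [0, 0, -20, 0], [0, 0, -25, 0], [0, 0, -20, 0], [0, 0, 0, 0]])

```text
t: 13.2
tcp_pos: [0.4317, 0.2012, 0.0818]
eef_rot: [0.998, -0.067, 0.002, -0.001]
ft_force: [-0.2, -0.3, -2.5]
gripper_width: 0.149
finger_force: 25.0
```

```bash
python3 go.py .5951 -.022 .08 1.633
```

```text
t 13.2 tcp [0.4317 0.2012 0.0818] yaw -0.133 w 0.149 F [-0.2 -0.3 -2.5] j6 1.99
shift [191.6 199.5   1.8] roll -1.766
```

Request:
servo_tool(moves=[[12, 12, 0, 0], [28, 29, 0, 0], [28, 29, 0, 0], [28, 29, 0, 0], [28, 29, 0, 0], [28, 29, 0, 0], [26, 29, 0, 0], [14, 14.5, 0, 0], [0, 0, 0, 0], [0, 0, 0, 0]])

```text
t: 14.2
tcp_pos: [0.592, -0.0227, 0.0782]
eef_rot: [0.998, -0.067, -0.002, -0.001]
ft_force: [-0.7, 0.1, -1.1]
gripper_width: 0.146
finger_force: 25.0
```

Request:
servo_tool(moves=[[0, 0, 0, -0.132], [0, 0, 0, -0.149], [0, 0, 0, -0.149], [0, 0, 0, -0.149], [0, 0, 0, -0.149], [0, 0, 0, -0.149], [0, 0, 0, -0.149], [0, 0, 0, -0.149], [0, 0, 0, -0.149], [0, 0, 0, -0.149], [0, 0, 0, -0.149], [0, 0, 0, -0.144]])

```text
t: 15.4
tcp_pos: [0.5918, -0.0212, 0.0792]
eef_rot: [0.682, 0.731, -0.0, -0.001]
ft_force: [-0.8, -0.1, -2.8]
gripper_width: 0.146
finger_force: 25.0
```

Request:
servo_tool(moves=[[0, 0, 0, 0], [0, 0, 0, 0], [0, 0, 0, 0]])

```text
t: 15.7
tcp_pos: [0.5931, -0.0226, 0.0795]
eef_rot: [0.685, 0.728, -0.0, -0.0]
ft_force: [-0.3, 0.2, -2.9]
gripper_width: 0.145
finger_force: 25.0
```

```bash
python3 go.py .5951 -.022 .01 1.633; python3 -c "
from h import *
cam('wrist','pics/w4.png')"
```

```text
t 15.7 tcp [ 0.5931 -0.0226  0.0795] yaw 1.632 w 0.145 F [-0.3  0.2 -2.9] j6 -0.22
shift [ 0.5  2.  69.5] roll -0.001
```

View pics/w4.png

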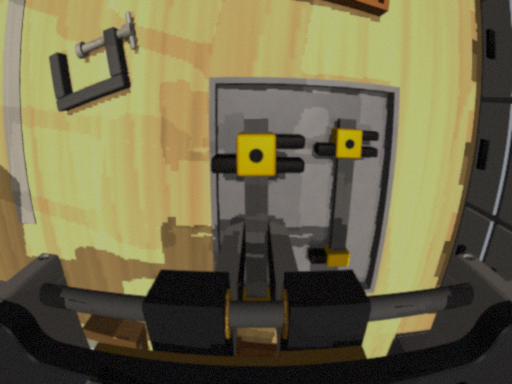

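The wrist view shows the first clamp flat in the tray, with its head at (350,144). The second is held parallel with clear space on both sides. I'll lower it.

Request:
servo_tool(moves=[[0.5, 2, 15, 0], [0, 0, 20, 0], [0, 0, 18, 0], [0, 0, 8, 0], [0, 0, 4, 0], [0, 0, 2, 0], [0, 0, 1, 0], [0, 0, 1, 0], [0, 0, 0.5, 0], [0, 0, 0, 0], [0, 0, 0, 0]])

```text
t: 16.85
tcp_pos: [0.5958, -0.0228, 0.0102]
eef_rot: [0.685, 0.729, 0.0, 0.0]
ft_force: [-0.1, 0.3, -3.1]
gripper_width: 0.147
finger_force: 25.0
```

Request:
servo_tool(moves=[[0, 0, 1, 0], [0, 0, 0.5, 0], [0, 0, 0, 0], [0, 0, 0, 0]])

```text
t: 17.25
tcp_pos: [0.596, -0.0229, 0.0099]
eef_rot: [0.685, 0.729, 0.0, 0.001]
ft_force: [-1.8, -0.5, 6.2]
gripper_width: 0.147
finger_force: 25.0
```

Request:
servo_tool(moves=[[0, 0, 0, 0], [0, 0, 0, 0], [0, 0, 0, 0], [0, 0, -5, 0], [0, 0, -15, 0], [0, 0, -25, 0], [0, 0, -25, 0], [0, 0, -20, 0], [0, 0, 0, 0]], claw=0.4)

```text
t: 18.15
tcp_pos: [0.598, -0.0231, 0.1016]
eef_rot: [0.685, 0.729, 0.002, 0.003]
ft_force: [0.6, -0.9, 0.6]
gripper_width: 0.399
finger_force: 0.0
```

```bash
python3 go.py .4351 .0686 .1 .206
```

```text
t 18.15 tcp [ 0.598  -0.0231  0.1016] yaw 1.633 w 0.399 F [ 0.6 -0.9  0.6] j6 -0.22
shift [ 101.6 -156.9    1.6] roll 1.427
```

Request:
servo_tool(moves=[[10, -16, 0, 0], [20, -31, 0, 0], [20, -31, 0, 0], [20, -31, 0, 0], [20, -31, 0, 0], [11, -17, 0, 0], [0, 0, 0, 0.14], [0, 0, 0, 0.14], [0, 0, 0, 0.14], [0, 0, 0, 0.14]])

```text
t: 19.15
tcp_pos: [0.4318, 0.0684, 0.0975]
eef_rot: [0.861, 0.509, -0.001, -0.0]
ft_force: [-0.3, 0.2, -0.7]
gripper_width: 0.399
finger_force: 0.0
```

Request:
servo_tool(moves=[[0, 0, 0, 0.145], [0, 0, 0, 0.145], [0, 0, 0, 0.145], [0, 0, 0, 0.145], [0, 0, 0, 0.145], [0, 0, 0, 0.142], [0, 0, 0, 0], [0, 0, 0, 0], [0, 0, 0, 0]])

```text
t: 20.05
tcp_pos: [0.4324, 0.0683, 0.0981]
eef_rot: [0.995, 0.104, -0.0, 0.0]
ft_force: [0.0, -0.2, -0.6]
gripper_width: 0.401
finger_force: 0.0
```

```bash
python3 go.py .4351 .0686 .0035 .206; python3 -c "
from h import *
w=cam('wrist','pics/w5.png');print(proj(w,[.4351,.0686,.018]))"
```

```text
t 20.05 tcp [0.4324 0.0683 0.0981] yaw 0.208 w 0.401 F [ 0.  -0.2 -0.6] j6 1.36
shift [ 2.7  0.3 94.6] roll 0.002
[[257.57127829 194.20622858]]
```

View pics/w5.png

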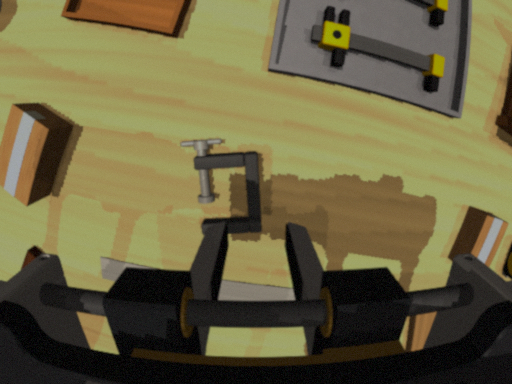

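The wrist view shows the spine vertical at column 253.5, from row 153 to 231. The target needs to move about 4 mm to the left and 2 mm forward. Then I'll go down and grip.

Request:
servo_tool(moves=[[4.5, -3.7, 10, 0], [0, 0, 25, 0], [0, 0, 25, 0], [0, 0, 20, 0], [0, 0, 10, 0], [0, 0, 3.5, 0], [0, 0, 0, 0]])

```text
t: 20.8
tcp_pos: [0.4364, 0.0729, 0.0047]
eef_rot: [0.995, 0.103, -0.0, 0.0]
ft_force: [0.0, 0.8, -0.0]
gripper_width: 0.397
finger_force: 0.0
```

Request:
servo_tool(moves=[[0, 0, 0, 0], [0, 0, 0, 0], [0, 0, 0, 0], [0, 0, 0, 0], [0, 0, 0, 0], [0, 0, 0, 0]], claw=0)

```text
t: 21.4
tcp_pos: [0.4368, 0.0728, 0.0055]
eef_rot: [0.995, 0.103, 0.001, 0.0]
ft_force: [-0.6, -0.2, 5.7]
gripper_width: 0.126
finger_force: 24.8
```

Request:
servo_tool(moves=[[0, 0, -10, 0], [0, 0, -20, 0], [0, 0, -25, 0], [0, 0, -20, 0], [0, 0, 0, 0]])

```text
t: 21.9
tcp_pos: [0.4383, 0.0729, 0.0822]
eef_rot: [0.995, 0.103, 0.003, 0.0]
ft_force: [0.7, 0.7, -2.6]
gripper_width: 0.128
finger_force: 24.9
```

```bash
python3 go.py .6236 .1987 .08 -.11
```

```text
t 21.9 tcp [0.4383 0.0729 0.0822] yaw 0.206 w 0.128 F [ 0.7  0.7 -2.6] j6 1.37
shift [207.1 -85.2   2.2] roll 0.316
```

Request:
servo_tool(moves=[[13, -5.2, 0, 0], [30, -12, 0, 0], [30, -12, 0, 0], [30, -12, 0, 0], [30, -12, 0, 0], [30, -12, 0, 0], [28, -12, 0, 0], [16, -8, 0, 0], [0, 0, 0, 0.106], [0, 0, 0, 0.105], [0, 0, 0, 0.105], [0, 0, 0, 0]])

```text
t: 23.1
tcp_pos: [0.621, 0.1991, 0.0773]
eef_rot: [0.998, -0.055, -0.002, 0.0]
ft_force: [-0.4, 1.0, -2.0]
gripper_width: 0.126
finger_force: 24.9
```

Request:
servo_tool(moves=[[0, 0, 0, 0], [0, 0, 0, 0]])

```text
t: 23.3
tcp_pos: [0.6213, 0.1987, 0.0789]
eef_rot: [0.999, -0.054, -0.001, 0.0]
ft_force: [1.1, -0.6, -1.5]
gripper_width: 0.127
finger_force: 24.9
```

```bash
python3 go.py .6236 .1987 .0105 -.11; python3 -c "
from h import *
cam('wrist','pics/w6.png')"
```

```text
t 23.3 tcp [0.6213 0.1987 0.0789] yaw -0.109 w 0.127 F [ 1.1 -0.6 -1.5] j6 1.88
shift [ 2.3 -0.2 68.4] roll 0.001
```

View pics/w6.png

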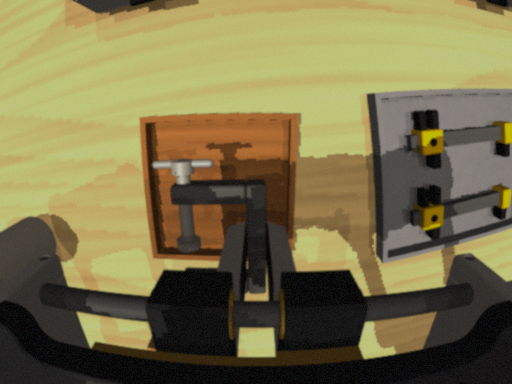

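The wrist view shows the G-clamp square to the square tray and inside its walls, and both bar clamps lying flat in the long tray at right. I'll lower it.

Request:
servo_tool(moves=[[2.3, 0, 15, 0], [0, 0, 20, 0], [0, 0, 18, 0], [0, 0, 8, 0], [0, 0, 4, 0], [0, 0, 2, 0], [0, 0, 1, 0], [0, 0, 1, 0], [0, 0, 0, 0], [0, 0, 0, 0]])

```text
t: 24.35
tcp_pos: [0.6241, 0.1984, 0.0114]
eef_rot: [0.998, -0.055, 0.0, -0.0]
ft_force: [-0.4, -0.0, -2.1]
gripper_width: 0.121
finger_force: 24.9
```

Request:
servo_tool(moves=[[0, 0, 1, 0], [0, 0, 0.5, 0], [0, 0, 0, 0], [0, 0, 0, 0]])

```text
t: 24.75
tcp_pos: [0.6242, 0.1984, 0.0105]
eef_rot: [0.998, -0.055, 0.001, -0.0]
ft_force: [-1.6, -0.3, 5.9]
gripper_width: 0.125
finger_force: 24.9
```

Request:
servo_tool(moves=[[0, 0, 0, 0], [0, 0, 0, 0], [0, 0, 0, 0], [0, 0, -5, 0], [0, 0, -15, 0], [0, 0, -25, 0], [0, 0, -30, 0], [0, 0, -30, 0], [0, 0, 0, 0]], claw=0.35)

```text
t: 25.65
tcp_pos: [0.627, 0.1987, 0.1194]
eef_rot: [0.998, -0.055, 0.005, -0.001]
ft_force: [-0.7, -0.1, 0.3]
gripper_width: 0.343
finger_force: 0.0
```

```bash
python3 go.py .4337 .316 .11 -.345
```

```text
t 25.65 tcp [0.627  0.1987 0.1194] yaw -0.11 w 0.343 F [-0.7 -0.1  0.3] j6 1.88
shift [-205.   -95.4    9.4] roll 0.235
```

Request:
servo_tool(moves=[[-13, -6, 0, 0], [-30, -14, 0, 0], [-30, -14, 0, 0], [-30, -14, 0, 0], [-30, -14, 0, 0], [-30, -14, 0, 0], [-27, -13, 5, 0], [-13, -6, 5, 0], [0, 0, 0, 0.12], [0, 0, 0, 0.115], [0, 0, 0, 0], [0, 0, 0, 0]], claw=1)

```text
t: 26.85
tcp_pos: [0.4321, 0.3146, 0.1035]
eef_rot: [0.985, -0.171, -0.001, 0.001]
ft_force: [0.6, -0.3, -0.1]
gripper_width: 1.0
finger_force: 0.0
```

```bash
python3 go.py .4337 .316 .014 -.345; python3 -c "
from h import *
w=cam('wrist','pics/w7.png');print(proj(w,[.4337,.316,.045]))"
```

```text
t 26.85 tcp [0.4321 0.3146 0.1035] yaw -0.343 w 1.0 F [ 0.6 -0.3 -0.1] j6 2.41
shift [ 1.1 -1.9 89.5] roll 0.002
[[253.75045924 202.87116606]]
```

View pics/w7.png

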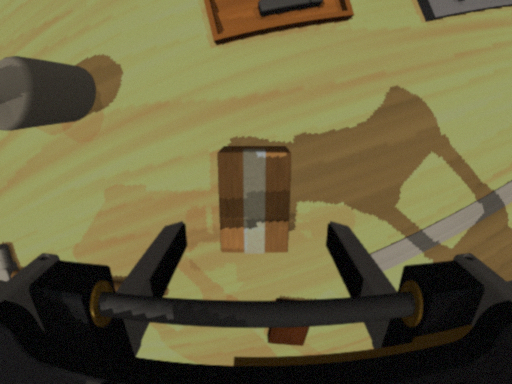

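The wrist view shows the carton's top face across columns 219-291, centred and square to the gripper. I'll go down and grip.

Request:
servo_tool(moves=[[1, -1.5, 10, 0], [0, 0, 25, 0], [0, 0, 25, 0], [0, 0, 20, 0], [0, 0, 10, 0], [0, 0, 0, 0]], newtons=20)

```text
t: 27.5
tcp_pos: [0.4329, 0.3153, 0.0127]
eef_rot: [0.985, -0.172, -0.001, 0.001]
ft_force: [0.8, -0.2, 0.1]
gripper_width: 1.0
finger_force: 0.0
```

Request:
servo_tool(moves=[[0, 0, 0, 0], [0, 0, 0, 0], [0, 0, 0, 0], [0, 0, 0, 0], [0, 0, 0, 0]], claw=0)

```text
t: 28.0
tcp_pos: [0.4342, 0.3161, 0.015]
eef_rot: [0.985, -0.172, 0.0, -0.0]
ft_force: [-1.5, -0.1, 1.0]
gripper_width: 0.633
finger_force: 20.0
```

Request:
servo_tool(moves=[[0, 0, -10, 0], [0, 0, -20, 0], [0, 0, -25, 0], [0, 0, -25, 0], [0, 0, -20, 0], [0, 0, -5, 0], [0, 0, 0, 0]])

```text
t: 28.7
tcp_pos: [0.434, 0.3162, 0.12]
eef_rot: [0.985, -0.172, 0.0, -0.0]
ft_force: [0.2, 1.2, -4.0]
gripper_width: 0.638
finger_force: 20.0
```

```bash
python3 -c "
import numpy as np
b=-.10;e=np.array([np.cos(b),np.sin(b)]);f=np.array([.6757,-.2408])
# held flat, then tilted .21 about pads: pad centre (carton frame) x=0, z=.033 ; gap 4 mm from backstop
for n,hx,zp,z0 in(('L',-.049,.033,0),('S',-.039,.026,.045)):
  z=z0+zp;x=hx;c,s=np.cos(.21),np.sin(.21);q=f+e*(x*c+z*s);h=.018-x*s+z*c
  print(n,'pad xy',q,'pad z',h,'tip z',h-.019)
"; python3 go.py .55 -.2 .13 -.1
```

```text
L pad xy [ 0.63486071 -0.2367024 ] pad z 0.060489555278355776 tip z 0.04148955527835578
S pad xy [ 0.65247406 -0.23846963] pad z 0.0955701310394124 tip z 0.0765701310394124
t 28.7 tcp [0.434  0.3162 0.12  ] yaw -0.345 w 0.638 F [ 0.2  1.2 -4. ] j6 2.42
shift [283.8 446.5 -10. ] roll -0.245
```

```bash
python3 go.py .60 -.2333 .13 -.1 .6349 -.2367 .13 -.1
```

```text
t 28.7 tcp [0.434  0.3162 0.12  ] yaw -0.345 w 0.638 F [ 0.2  1.2 -4. ] j6 2.42
shift [342.1 461.  -10. ] roll -0.245
shift [35.1 -0.1 -0. ] roll -0.0
```

Request:
servo_tool(moves=[[10, 14, -2, 0], [18, 24, -2, 0], [22, 30, -2, 0], [22, 30, -2, 0], [22, 30, -2, 0], [22, 30, 0, 0], [22, 30, 0, 0], [22, 30, 0, 0], [22, 30, 0, 0], [22, 30, 0, 0], [22, 30, 0, 0], [22, 30, 0, 0]])

```text
t: 29.9
tcp_pos: [0.5518, -0.087, 0.1275]
eef_rot: [0.985, -0.172, -0.002, -0.0]
ft_force: [0.4, 0.7, -3.7]
gripper_width: 0.637
finger_force: 20.0
```

Request:
servo_tool(moves=[[22, 30, 0, 0], [22, 30, 0, 0], [22, 29, 0, 0], [18, 22, 0, 0], [10, 12, 0, 0], [0, 0, 0, -0.1], [0, 0, 0, -0.1], [0, 0, 0, -0.045], [0, 0, 0, 0], [0, 0, 0, 0], [0, 0, 0, 0]])

```text
t: 31.0
tcp_pos: [0.5995, -0.2329, 0.129]
eef_rot: [0.999, -0.05, -0.0, -0.0]
ft_force: [0.4, -0.2, -4.1]
gripper_width: 0.637
finger_force: 20.0
```

```bash
python3 go.py .6349 -.2367 .13 -.1; python3 -c "
from h import *
cam('wrist','pics/w8.png');c=cam('top','pics/t8.png');im=cv2.imread('pics/t8.png')
cv2.imwrite('pics/t8.png',cv2.resize(im[120:230,300:420],None,fx=5,fy=5,interpolation=cv2.INTER_CUBIC))"
```

```text
t 31.0 tcp [ 0.5995 -0.2329  0.129 ] yaw -0.1 w 0.637 F [ 0.4 -0.2 -4.1] j6 1.19
shift [35.6  0.3 -1. ] roll -0.0
```

View pics/w8.png

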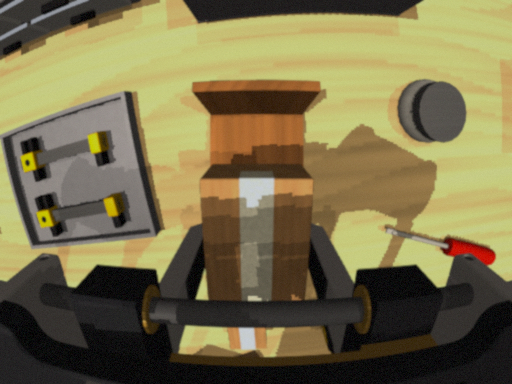

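The wrist view shows the carton centred on the stand: carton axis at column 257, backstop from 192 to 321 with its middle at 256.5. I'll move forward and lower it until the uphill edge is close to the bed.

Request:
servo_tool(moves=[[10, 0, 0, 0], [15, 0, 0, 0], [5, 0, 0, 0], [0, 0, 20, 0], [0, 0, 25, 0], [0, 0, 15, 0], [0, 0, 8, 0], [0, 0, 0, 0], [0, 0, 0, 0]])

```text
t: 32.0
tcp_pos: [0.6303, -0.2367, 0.0621]
eef_rot: [0.999, -0.05, 0.001, 0.0]
ft_force: [0.4, -0.3, -4.0]
gripper_width: 0.639
finger_force: 20.0
```

```bash
python3 go.py .6289 -.2361 .044 -.1
```

```text
t 32.0 tcp [ 0.6303 -0.2367  0.0621] yaw -0.1 w 0.639 F [ 0.4 -0.3 -4. ] j6 1.21
shift [-1.4 -0.5 18.1] roll -0.0
```

Request:
servo_tool(moves=[[-1.4, -0.5, 3, 0], [0, 0, 2, 0], [0, 0, 2, 0], [0, 0, 2, 0], [0, 0, 2, 0], [0, 0, 0, 0]], newtons=7)

```text
t: 32.6
tcp_pos: [0.6292, -0.236, 0.0509]
eef_rot: [0.999, -0.05, 0.001, 0.0]
ft_force: [0.6, 0.5, -2.3]
gripper_width: 0.641
finger_force: 7.0
```

Request:
servo_tool(moves=[[0, 0, 2, 0], [0, 0, 2, 0], [0, 0, 2, 0], [0, 0, 0, 0]])

```text
t: 33.0
tcp_pos: [0.6283, -0.236, 0.0442]
eef_rot: [0.999, -0.05, -0.0, 0.0]
ft_force: [1.7, -0.0, -0.7]
gripper_width: 0.639
finger_force: 7.0
```

Request:
servo_tool(moves=[[0, 0, 1, 0], [3, 0, 0.6, 0], [3, 0, 0.6, 0], [0, 0, 0, 0]])

```text
t: 33.4
tcp_pos: [0.6336, -0.2365, 0.0426]
eef_rot: [0.999, -0.05, -0.001, 0.0]
ft_force: [-1.9, 0.2, 4.9]
gripper_width: 0.636
finger_force: 7.0
```

Request:
servo_tool(moves=[[2, 0, 0.4, 0], [2, 0, 0.4, 0], [2, 0, 0.4, 0], [0, 0, 0, 0]])

```text
t: 33.8
tcp_pos: [0.6378, -0.2368, 0.0412]
eef_rot: [0.999, -0.05, -0.003, -0.0]
ft_force: [-5.0, 0.4, 6.7]
gripper_width: 0.637
finger_force: 7.0
```

Request:
servo_tool(moves=[[2, 0, 0, 0], [2, 0, 0, 0], [0, 0, 0, 0]])

```text
t: 34.1
tcp_pos: [0.6403, -0.2371, 0.0405]
eef_rot: [0.999, -0.05, -0.004, -0.0]
ft_force: [-6.7, 0.4, 6.1]
gripper_width: 0.637
finger_force: 7.0
```

Request:
servo_tool(moves=[[0, 0, 0, 0], [0, 0, 0, 0], [0, 0, 0, 0], [0, 0, -5, 0], [0, 0, -20, 0], [0, 0, -30, 0], [0, 0, -30, 0], [0, 0, -10, 0], [0, 0, 0, 0]], claw=1)

```text
t: 35.0
tcp_pos: [0.6454, -0.2378, 0.1381]
eef_rot: [0.999, -0.05, 0.002, 0.001]
ft_force: [1.0, 0.2, -0.1]
gripper_width: 1.004
finger_force: 0.0
```

```bash
python3 go.py .60 -.2333 .13 -.1 .4362 -.2041 .13 -.04; python3 -c "
from h import *
w=cam('wrist','pics/w9.png')
f=np.array([.6757,-.2408,.018]);b=-.1;c,s=np.cos(.21),np.sin(.21)
X=np.array([c*np.cos(b),c*np.sin(b),-s]);Y=np.array([-np.sin(b),np.cos(b),0]);Z=np.cross(X,Y)
for x in(0,-.09):
  for y in(-.03,.03):print((x,y),proj(w,f+X*x+Y*y+Z*.045).round(1))"
```

```text
t 35.0 tcp [ 0.6454 -0.2378  0.1381] yaw -0.1 w 1.004 F [ 1.   0.2 -0.1] j6 1.22
shift [-45.6   0.    8.1] roll -0.0
shift [-165.9  -12.7   -0. ] roll -0.06
(0, -0.03) [[290.8 154.7]]
(0, 0.03) [[222.1 154.8]]
(-0.09, -0.03) [[289.8 255.6]]
(-0.09, 0.03) [[223.2 255.7]]
```

View pics/w9.png

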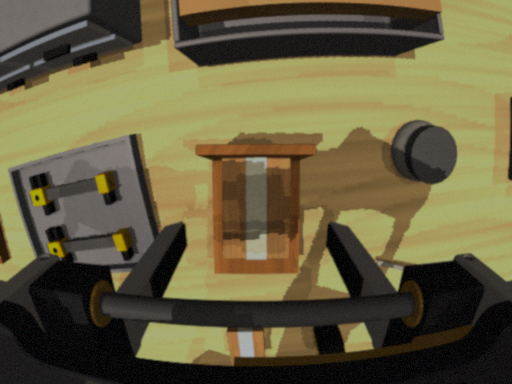

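The wrist view shows the large carton flat and centred at columns 222-291. Its lower end is at the backstop (rows 156-259 against 155-256 predicted). Next is the small carton.

Request:
servo_tool(moves=[[-15, -0.7, 0, 0], [-30, -2, 0, 0], [-30, -2, 0, 0], [-30, -2, 0, 0], [-30, -2, 0, 0], [-30, -2, 5, 0], [-30, -1, 10, 0], [-16.5, -1, 10, -0.06], [0, 0, 5, 0], [0, 0, 0, 0], [0, 0, 0, 0]])

```text
t: 36.15
tcp_pos: [0.4362, -0.204, 0.1058]
eef_rot: [1.0, -0.02, 0.0, 0.0]
ft_force: [0.2, 0.1, 0.7]
gripper_width: 1.004
finger_force: 0.0
```

```bash
python3 go.py .4363 -.2041 .008 -.04; python3 -c "
from h import *
w=cam('wrist','pics/w10.png');hsv=cv2.cvtColor(w['image'],cv2.COLOR_RGB2HSV)
m=((hsv[...,1]<70)&(hsv[...,2]>120)).astype(np.uint8)
k,l,st,ce=cv2.connectedComponentsWithStats(m)
for i in range(1,k):
  if 100<st[i,4]<6000 and abs(ce[i][0]-256)<60 and 120<ce[i][1]<280:
    ys,xs=np.where(l==i);q=onz(w,np.c_[xs,ys],.036)[:,:2];print(ce[i],st[i],cv2.minAreaRect((q*1000).astype(np.float32)))
print(proj(w,[.4363,-.2041,.036]))"
```

```text
t 36.15 tcp [ 0.4362 -0.204   0.1058] yaw -0.041 w 1.004 F [0.2 0.1 0.7] j6 1.03
shift [ 0.1  0.1 97.8] roll -0.001
[[256.87034631 200.21178562]]
```

Request:
servo_tool(moves=[[0, 0, 15, 0], [0, 0, 25, 0], [0, 0, 25, 0], [0, 0, 20, 0], [0, 0, 10, 0], [0, 0, 0, 0]], newtons=12)

```text
t: 36.8
tcp_pos: [0.4351, -0.2034, 0.01]
eef_rot: [1.0, -0.02, -0.001, -0.001]
ft_force: [0.4, -0.9, 0.4]
gripper_width: 1.0
finger_force: 0.0
```

Request:
servo_tool(moves=[[0, 0, 0, 0], [0, 0, 0, 0], [0, 0, 0, 0], [0, 0, 0, 0], [0, 0, 0, 0]], claw=0)

```text
t: 37.3
tcp_pos: [0.4353, -0.2038, 0.0115]
eef_rot: [1.0, -0.02, 0.0, 0.0]
ft_force: [0.3, -0.5, -0.4]
gripper_width: 0.615
finger_force: 0.0
```

Request:
servo_tool(moves=[[0, 0, -10, 0], [0, 0, -20, 0], [0, 0, -30, 0], [0, 0, -30, 0], [0, 0, -30, 0], [0, 0, -15, 0], [0, 0, 0, 0]])

```text
t: 38.0
tcp_pos: [0.4364, -0.2044, 0.1487]
eef_rot: [1.0, -0.02, 0.002, 0.002]
ft_force: [-0.0, -0.0, -2.5]
gripper_width: 0.489
finger_force: 12.0
```

```bash
python3 go.py .59 -.2323 .145 -.1 .6465 -.2379 .145 -.1
```

```text
t 38.0 tcp [ 0.4364 -0.2044  0.1487] yaw -0.04 w 0.489 F [-0.  -0.  -2.5] j6 1.03
shift [154.6  21.7   3.7] roll 0.06
shift [56.8 -0.1 -0. ] roll -0.0
```

The fingers were still closing when the lift began, so I need to check how the carton is held.

```bash
python3 -c "
from h import *
w=cam('wrist','pics/w11.png');s=cam('scene','pics/s11.png')
X=[[.4364,-.2044,z] for z in(.1487,.1372,.1187)];p=proj(s,X);print(p)
u,v=p[1].astype(int);a=cv2.imread('pics/s11.png')[v-40:v+40,u-45:u+45];b=cv2.imread('pics/w11.png')[120:384,60:460]
a=cv2.resize(a,(396,352),interpolation=cv2.INTER_CUBIC);print('crop origin',u-45,v-40,'scale 4.4')
b=cv2.resize(b,(400,264));b=cv2.copyMakeBorder(b,0,88,0,0,cv2.BORDER_CONSTANT)
cv2.imwrite('pics/c11.png',np.hstack([a,b]))"
```

```text
[[187.70178076 138.35449369]
 [188.22938552 141.64242351]
 [189.06159254 146.82857508]]
crop origin 143 101 scale 4.4
```

View pics/c11.png

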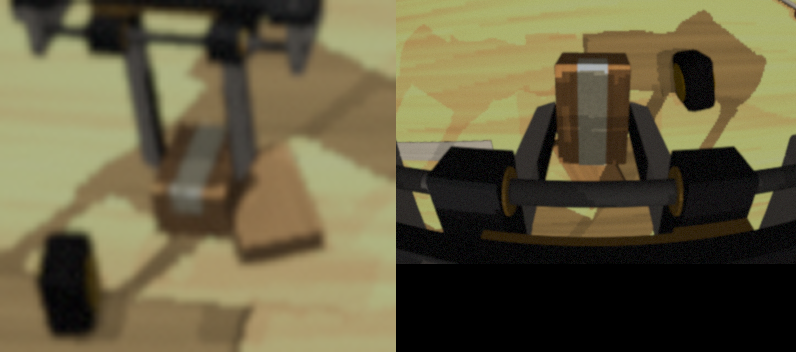

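The picture shows the carton gripped square at its middle. The front top edge is at scene crop (190,188) and wrist (257,186), and the near end is at wrist row 283. I'll triangulate it.

```bash
python3 -c "
from h import *
w=cam('wrist');s=cam('scene')
def tri(pw,ps):
  o1,d1=ray(w,pw);o2,d2=ray(s,[143+ps[0]/4.4,101+ps[1]/4.4]);d1=d1[0]/np.linalg.norm(d1);d2=d2[0]/np.linalg.norm(d2)
  A=np.c_[d1,-d2];k=np.linalg.lstsq(A,o2-o1,rcond=None)[0];a,b=o1+k[0]*d1,o2+k[1]*d2;return ((a+b)/2).round(4),np.linalg.norm(a-b).round(4)
print('front top',tri((257,186),(190,188)),'near top',tri((256,283),(212,127)))
print('front bottom scene at x=.4714:',end='')
o,d=ray(s,[143+190/4.4,101+233/4.4]);print(o+d*((.4714-o[0])/d[:,0])[:,None])
"
```

```text
front top (array([ 0.467 , -0.2031,  0.1536]), np.float64(0.0032)) near top (array([ 0.3973, -0.2017,  0.1495]), np.float64(0.0017))
front bottom scene at x=.4714:[[ 0.4714     -0.20483155  0.12181163]]
```

The tip holds only the top 5 mm or so of the carton. I'll set it back on the table and take a fresh grip lower down.

Request:
servo_tool(moves=[[0, 0, 15, 0], [0, 0, 25, 0], [0, 0, 25, 0], [0, 0, 20, 0], [0, 0, 15, 0], [0, 0, 8, 0], [0, 0, 3, 0], [0, 0, 0, 0], [0, 0, 0, 0]])

```text
t: 39.1
tcp_pos: [0.4355, -0.2039, 0.0355]
eef_rot: [1.0, -0.02, 0.0, 0.0]
ft_force: [1.2, 0.3, -1.6]
gripper_width: 0.489
finger_force: 12.0
```

Request:
servo_tool(moves=[[0, 0, 2, 0], [0, 0, 1.5, 0], [0, 0, 0, 0]])

```text
t: 39.4
tcp_pos: [0.435, -0.2036, 0.0317]
eef_rot: [1.0, -0.02, 0.0, 0.0]
ft_force: [0.8, -0.0, -2.1]
gripper_width: 0.491
finger_force: 12.0
```

Request:
servo_tool(moves=[[0, 0, 1.5, 0], [0, 0, 1, 0], [0, 0, 0, 0], [0, 0, 0, 0]])

```text
t: 39.8
tcp_pos: [0.435, -0.2036, 0.029]
eef_rot: [1.0, -0.02, -0.0, 0.0]
ft_force: [0.7, -0.2, -2.9]
gripper_width: 0.488
finger_force: 12.0
```

Request:
servo_tool(moves=[[0, 0, 1.5, 0], [0, 0, 1.5, 0], [0, 0, 0, 0], [0, 0, 0, 0]])

```text
t: 40.2
tcp_pos: [0.4354, -0.2045, 0.027]
eef_rot: [1.0, -0.02, 0.001, 0.001]
ft_force: [-1.8, -0.6, 5.5]
gripper_width: 0.487
finger_force: 12.0
```

Request:
servo_tool(moves=[[0, 0, 0, 0], [0, 0, 0, 0], [0, 0, 0, 0], [0, 0, 0, 0], [0, 0, 8, 0], [0, 0, 9, 0], [0, 0, 0, 0]], claw=0.8)

```text
t: 40.9
tcp_pos: [0.4338, -0.2028, 0.0075]
eef_rot: [1.0, -0.02, -0.001, -0.001]
ft_force: [0.5, 0.2, 0.0]
gripper_width: 0.798
finger_force: 0.0
```

Request:
servo_tool(moves=[[0, 0, 0, 0], [0, 0, 0, 0], [0, 0, 0, 0], [0, 0, 0, 0], [0, 0, 0, 0], [0, 0, 0, 0], [0, 0, 0, 0], [0, 0, 0, 0], [0, 0, 0, 0]], claw=0)

```text
t: 41.8
tcp_pos: [0.4353, -0.2038, 0.0093]
eef_rot: [1.0, -0.02, 0.0, 0.0]
ft_force: [-0.4, 0.1, 2.1]
gripper_width: 0.485
finger_force: 12.0
```

Request:
servo_tool(moves=[[0, 0, -10, 0], [0, 0, -20, 0], [0, 0, -30, 0], [0, 0, -30, 0], [0, 0, -30, 0], [0, 0, -15, 0], [0, 0, 0, 0]])

```text
t: 42.5
tcp_pos: [0.4362, -0.2041, 0.1464]
eef_rot: [1.0, -0.02, 0.002, 0.001]
ft_force: [-0.3, 0.2, -1.5]
gripper_width: 0.491
finger_force: 12.0
```

```bash
python3 go.py .59 -.2323 .145 -.1 .6465 -.2379 .145 -.1;python3 -c "
from h import *
w=cam('wrist','pics/w12.png')"
```

```text
t 42.5 tcp [ 0.4362 -0.2041  0.1464] yaw -0.04 w 0.491 F [-0.3  0.2 -1.5] j6 1.03
shift [154.8  22.    1.4] roll 0.06
shift [56.8 -0.1 -0. ] roll -0.0
```

Request:
servo_tool(moves=[[12, 2, 0, 0], [26, 3, 0, 0], [26, 3, 0, 0], [26, 3, 0, 0], [26, 3, 0, 0], [26, 3, 0, 0], [26, 3, 0, 0], [22, 2, 0, 0], [15, 4, 0, 0], [6, 7, 0, 0.06], [0, 0, 0, 0], [0, 0, 0, 0]])

```text
t: 43.75
tcp_pos: [0.644, -0.2445, 0.1419]
eef_rot: [0.999, -0.05, -0.002, -0.001]
ft_force: [-1.0, 0.5, -2.9]
gripper_width: 0.494
finger_force: 12.0
```

```bash
python3 go.py .647 -.2379 .092 -.1
```

```text
t 43.75 tcp [ 0.644  -0.2445  0.1419] yaw -0.099 w 0.494 F [-1.   0.5 -2.9] j6 1.21
shift [ 2.3 -6.9 49.9] roll 0.001
```

Request:
servo_tool(moves=[[1, -4, 0, 0], [0, -2.9, 10, 0], [0, 0, 15, 0], [0, 0, 14, 0], [0, 0, 8, 0], [0, 0, 2, 0], [0, 0, 0, 0], [0, 0, 0, 0]])

```text
t: 44.55
tcp_pos: [0.6467, -0.2385, 0.0957]
eef_rot: [0.999, -0.05, 0.001, 0.0]
ft_force: [0.8, -0.4, -2.1]
gripper_width: 0.488
finger_force: 12.0
```

```bash
python3 go.py .647 -.2379 .0798 -.1
```

```text
t 44.55 tcp [ 0.6467 -0.2385  0.0957] yaw -0.1 w 0.488 F [ 0.8 -0.4 -2.1] j6 1.22
shift [ 0.2 -0.7 15.9] roll -0.0
```

Request:
servo_tool(moves=[[0, -0.7, 3, 0], [0, 0, 2, 0], [0, 0, 2, 0], [0, 0, 2, 0], [0, 0, 1.5, 0], [0, 0, 0, 0]], newtons=5)

```text
t: 45.15
tcp_pos: [0.647, -0.2377, 0.0849]
eef_rot: [0.999, -0.05, 0.001, 0.0]
ft_force: [0.9, -0.3, -0.8]
gripper_width: 0.492
finger_force: 5.0
```

Request:
servo_tool(moves=[[0, 0, 1.5, 0], [0, 0, 1.5, 0], [0, 0, 1.5, 0], [0, 0, 0, 0]])

```text
t: 45.55
tcp_pos: [0.6464, -0.2377, 0.08]
eef_rot: [0.999, -0.05, 0.0, 0.0]
ft_force: [1.7, 0.3, 0.4]
gripper_width: 0.487
finger_force: 5.0
```

Nearly supported. I'll slide it down to the backstop under this light grip.

Request:
servo_tool(moves=[[0, 0, 1, 0], [3, 0, 0.6, 0], [3, 0, 0.6, 0], [0, 0, 0, 0]])

```text
t: 45.95
tcp_pos: [0.6513, -0.2383, 0.0785]
eef_rot: [0.999, -0.05, -0.001, 0.0]
ft_force: [-0.9, -0.1, 4.7]
gripper_width: 0.487
finger_force: 5.0
```

Request:
servo_tool(moves=[[2, 0, 0.4, 0], [2, 0, 0.3, 0], [1.5, 0, 0, 0], [1.5, 0, 0, 0], [0, 0, 0, 0]])

```text
t: 46.45
tcp_pos: [0.656, -0.2388, 0.0767]
eef_rot: [0.999, -0.05, -0.003, -0.0]
ft_force: [-4.8, 0.7, 4.2]
gripper_width: 0.486
finger_force: 5.0
```

Request:
servo_tool(moves=[[1.5, 0, 0, 0], [1.5, 0, 0, 0], [0, 0, 0, 0]])

```text
t: 46.75
tcp_pos: [0.6582, -0.239, 0.0762]
eef_rot: [0.999, -0.05, -0.004, -0.0]
ft_force: [-5.7, -0.5, 2.5]
gripper_width: 0.49
finger_force: 5.0
```

Request:
servo_tool(moves=[[0, 0, 0, 0], [0, 0, 0, 0], [0, 0, 0, 0], [0, 0, 0, 0], [0, 0, -5, 0], [0, 0, -15, 0], [0, 0, -25, 0], [0, 0, -25, 0], [-10, 0, -10, 0], [-20, 0, 0, 0], [0, 0, 0, 0], [0, 0, 0, 0]], claw=0.9)

```text
t: 47.95
tcp_pos: [0.6319, -0.2361, 0.157]
eef_rot: [0.999, -0.05, -0.0, -0.0]
ft_force: [0.2, -0.3, -0.2]
gripper_width: 0.899
finger_force: 0.0
```

```bash
python3 -c "
from h import *
w=cam('wrist','pics/w13.png');t=cam('top','pics/t13.png');s=cam('scene','pics/s13.png')
f=np.array([.6757,-.2408,.018]);b=-.1;c,s_=np.cos(.21),np.sin(.21)
X=np.array([c*np.cos(b),c*np.sin(b),-s_]);Y=np.array([-np.sin(b),np.cos(b),0]);Z=np.cross(X,Y)
im=cv2.imread('pics/w13.png')[130:330,130:390]
print([proj(w,f+X*x+Y*y+Z*.081).round(1).tolist() for x in(0,-.07) for y in(-.023,.023)],[proj(w,f+X*x+Y*y+Z*.045).round(1).tolist() for x in(0,-.09) for y in(-.03,.03)])
a=cv2.resize(im,None,fx=1.5,fy=1.5,interpolation=cv2.INTER_CUBIC)
q=cv2.resize(cv2.imread('pics/s13.png')[170:270,125:225],(300,300),interpolation=cv2.INTER_CUBIC)
tt=cv2.resize(cv2.imread('pics/t13.png')[125:285,140:390],(500,300))
row=np.hstack([a,q]);cv2.imwrite('pics/c13.png',np.vstack([row,cv2.copyMakeBorder(tt,0,0,0,row.shape[1]-500,cv2.BORDER_CONSTANT)]))"
```

```text
[[[285.7, 131.6]], [[228.5, 131.6]], [[285.5, 218.1]], [[228.8, 218.2]]] [[[289.4, 137.0]], [[224.6, 137.0]], [[288.9, 233.2]], [[225.2, 233.3]]]
```

View pics/c13.png

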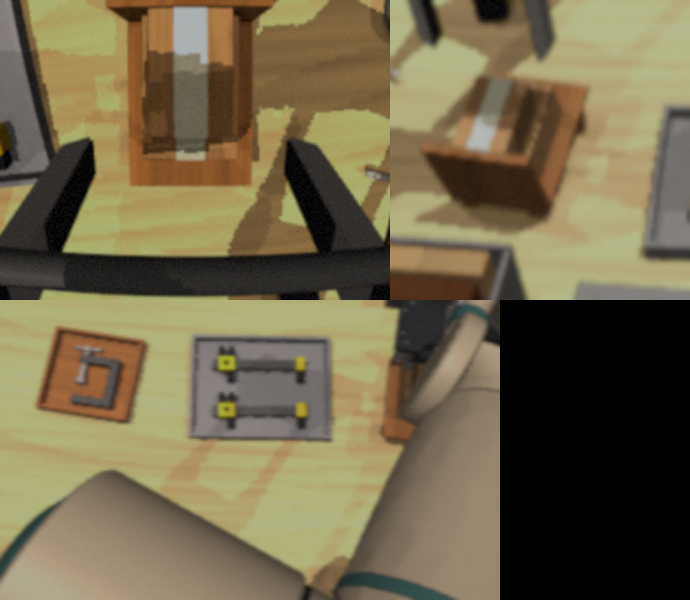

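The picture shows the small carton on the large one against the backstop, and all the clamps flat in their trays. I'll check the small carton's near edge numerically. The prediction is row 218, against row 233 for the large carton.

```bash
python3 -c "
import cv2,numpy as np
g=cv2.cvtColor(cv2.imread('pics/w13.png'),cv2.COLOR_BGR2GRAY).astype(float)
for a,b in((235,243),(252,262),(270,280)):print(a,[(r,int(g[r,a:b].mean())) for r in range(200,258,2)])
for r in(150,200):print(r,[(c,int(g[r-3:r+4,c].mean())) for c in range(214,302,2)])
"
```

```text
235 [(200, 57), (202, 58), (204, 62), (206, 65), (208, 68), (210, 69), (212, 69), (214, 70), (216, 70), (218, 67), (220, 62), (222, 46), (224, 48), (226, 59), (228, 53), (230, 56), (232, 97), (234, 104), (236, 84), (238, 91), (240, 92), (242, 91), (244, 91), (246, 91), (248, 89), (250, 90), (252, 93), (254, 135), (256, 156)]
252 [(200, 98), (202, 96), (204, 98), (206, 97), (208, 99), (210, 97), (212, 97), (214, 96), (216, 97), (218, 95), (220, 94), (222, 84), (224, 77), (226, 89), (228, 86), (230, 84), (232, 144), (234, 161), (236, 143), (238, 95), (240, 93), (242, 93), (244, 93), (246, 93), (248, 91), (250, 92), (252, 95), (254, 133), (256, 154)]
270 [(200, 53), (202, 53), (204, 53), (206, 52), (208, 55), (210, 54), (212, 54), (214, 54), (216, 55), (218, 55), (220, 53), (222, 52), (224, 54), (226, 100), (228, 111), (230, 104), (232, 105), (234, 103), (236, 94), (238, 91), (240, 91), (242, 90), (244, 91), (246, 90), (248, 91), (250, 91), (252, 93), (254, 131), (256, 150)]
150 [(214, 135), (216, 93), (218, 94), (220, 92), (222, 92), (224, 94), (226, 117), (228, 105), (230, 125), (232,
[... 199 characters left out ...]
(266, 172), (268, 148), (270, 123), (272, 126), (274, 131), (276, 131), (278, 131), (280, 131), (282, 123), (284, 108), (286, 78), (288, 75), (290, 56), (292, 55), (294, 58), (296, 57), (298, 86), (300, 111)]
200 [(214, 145), (216, 108), (218, 104), (220, 96), (222, 94), (224, 83), (226, 55), (228, 55), (230, 53), (232, 57), (234, 57), (236, 57), (238, 59), (240, 58), (242, 58), (244, 58), (246, 86), (248, 95), (250, 96), (252, 98), (254, 98), (256, 97), (258, 97), (260, 97), (262, 97), (264, 95), (266, 95), (268, 78), (270, 52), (272, 52), (274, 54), (276, 52), (278, 54), (280, 55), (282, 53), (284, 53), (286, 72), (288, 68), (290, 59), (292, 57), (294, 56), (296, 57), (298, 82), (300, 94)]
```

```bash
python3 -c "
from station import robot
print(robot.finish_job())"
```

```text
the job is handed in; nothing more can be done
None
```

I handed the job in at about 48 s of the 136 s limit, and the station gave no verdict: both bar clamps are flat in the long tray, the G-clamp is flat in the square tray, and the small carton is on the large one on the stand, centred and within about 3 mm of the backstop by the last pictures.

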